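# Nest the cement cups under their dust lid

### The job

Put the clean cement cups away from the sanding dust: nest the two empty aluminium cups that stand loose on the bench into the empty one on the round cork pad, so that all three stand as one upright stack on the pad. Then close the top cup with the red dust lid, sitting flat, knob up. Lower every piece home instead of dropping it, and leave the cup with the tools in it and everything else on the bench where they are.

Things in the scene. Friction and masses are not known exactly. Their poses are not given: they have to be found in the camera images.
- pad: round cork pad fixed on the blue bench mat, 100 mm across, 4 mm thick; origin at the centre of its underside on the bench top
- cup_pad: empty aluminium stacking cup on the cork pad, bottom of the stack to be: 76 mm high, open on top, 4 mm floor. Outside it tapers from a 35 mm foot to 54 mm at 52 mm height; there a ledge steps out to an upright collar, 64 mm across, from 52 mm up to the rim at 76 mm. Mouth 58 mm inside. About 0.11 kg. Origin: centre of the underside, z up to the mouth
- cup_b: a loose empty cup, same make and size as cup_pad, standing mouth up on the bench. Grip it across the 64 mm collar. Nested home, the ledge of the upper cup rests on the rim of the lower one, so the upper foot is 24 mm above the lower foot, with about 2 mm play all round. Origin: centre of the underside, z up to the mouth
- cup_c: the other loose empty cup, same make and size, standing mouth up on the bench; it nests and is gripped as cup_b. Origin: centre of the underside, z up to the mouth
- dust_lid: red plastic dust lid, knob up on the bench, 0.06 kg: plug 53 mm across, 0 to 10 mm height, bevelled, enters a cup's mouth with 2.5 mm play all round; flange 64 mm across, 10 to 14 mm height, lies on the rim; neck 18 mm; knob to grip 26 mm across, 22 to 42 mm height. Origin: centre of the plug's underside, z up. Seated, it is 66 mm above that cup's foot (114 on the full stack)
- tool_cup: bystander: a cup of the same make in use, with an awl, a yellow pencil and a white bone folder standing in it, 135 mm high over all; origin at the centre of its underside. It stands among the other cups and may stand at any of their places
- shoe_hammer: bystander: cobbler's hammer with a wooden handle, 250 mm long, lying along its x; origin under its middle
- rubber_heels: bystander: two black rubber heel pieces lying one on the other, 70 by 60 by 14 mm; origin under the middle
- polish_tin: bystander: flat round polish tin, 84 mm across, 27 mm high, brown lid; origin at the centre of its underside
- glue_bottle: bystander: white plastic bottle with a blue cone nozzle, 52 mm across, 158 mm high; origin at the centre of its underside
- shoe_brush: bystander: dark wooden shoe brush lying bristles down, 160 by 50 by 40 mm; origin under its middle

How it is judged:
On the way, in this order (a step that is already met when the one before it is completed fails the run):
1. one loose cup is lowered, still held, at least 25 mm into another of the three cups (((z of cup_b in the frame of cup_pad between 0.015 and 0.051 m and horizontal distance between cup_b and cup_pad below 0.015 m and (contact force between the fingers and cup_b above 0.3 N or contact force between the fingers and cup_c above 0.3 N)) or (z of cup_c in the frame of cup_pad between 0.015 and 0.051 m and horizontal distance between cup_c and cup_pad below 0.015 m and (contact force between the fingers and cup_b above 0.3 N or contact force between the fingers and cup_c above 0.3 N)) or (z of cup_b in the frame of cup_c between 0.015 and 0.051 m and horizontal distance between cup_b and cup_c below 0.015 m and (contact force between the fingers and cup_b above 0.3 N or contact force between the fingers and cup_c above 0.3 N)) or (z of cup_c in the frame of cup_b between 0.015 and 0.051 m and horizontal distance between cup_c and cup_b below 0.015 m and (contact force between the fingers and cup_b above 0.3 N or contact force between the fingers and cup_c above 0.3 N)))), for 0.05 s.
2. with one nest made and home, the next is lowered, still held, at least 25 mm into its cup (((z of cup_b in the frame of cup_pad between 0.021 and 0.0275 m and horizontal distance between cup_b and cup_pad below 0.004 m and angle between cup_b's own z axis and vertical below 0.06 rad and z of cup_c in the frame of cup_b between 0.015 and 0.051 m and horizontal distance between cup_c and cup_b below 0.015 m and (contact force between the fingers and cup_b above 0.3 N or contact force between the fingers and cup_c above 0.3 N)) or (z of cup_c in the frame of cup_pad between 0.021 and 0.0275 m and horizontal distance between cup_c and cup_pad below 0.004 m and angle between cup_c's own z axis and vertical below 0.06 rad and z of cup_b in the frame of cup_c between 0.015 and 0.051 m and horizontal distance between cup_b and cup_c below 0.015 m and (contact force between the fingers and cup_b above 0.3 N or contact force between the fingers and cup_c above 0.3 N)) or (z of cup_b in the frame of cup_c between 0.021 and 0.0275 m and horizontal distance between cup_b and cup_c below 0.004 m and angle between cup_b's own z axis and vertical below 0.06 rad and z of cup_c in the frame of cup_pad between 0.015 and 0.051 m and horizontal distance between cup_c and cup_pad below 0.015 m and (contact force between the fingers and cup_b above 0.3 N or contact force between the fingers and cup_c above 0.3 N)) or (z of cup_c in the frame of cup_b between 0.021 and 0.0275 m and horizontal distance between cup_c and cup_b below 0.004 m and angle between cup_c's own z axis and vertical below 0.06 rad and z of cup_b in the frame of cup_pad between 0.015 and 0.051 m and horizontal distance between cup_b and cup_pad below 0.015 m and (contact force between the fingers and cup_b above 0.3 N or contact force between the fingers and cup_c above 0.3 N)))), for 0.05 s.
3. with all three cups nested, the lid is brought, still held, to within 12 mm above its seat on the top cup (((z of cup_b in the frame of cup_pad between 0.021 and 0.0275 m and horizontal distance between cup_b and cup_pad below 0.004 m and angle between each of cup_b, cup_c's own z axis and vertical below 0.06 rad and z of cup_c in the frame of cup_b between 0.021 and 0.0275 m and horizontal distance between cup_c and cup_b below 0.004 m and z of dust_lid in the frame of cup_c between 0.06 and 0.078 m and horizontal distance between dust_lid and cup_c below 0.008 m) or (z of cup_c in the frame of cup_pad between 0.021 and 0.0275 m and horizontal distance between cup_c and cup_pad below 0.004 m and angle between each of cup_c, cup_b's own z axis and vertical below 0.06 rad and z of cup_b in the frame of cup_c between 0.021 and 0.0275 m and horizontal distance between cup_b and cup_c below 0.004 m and z of dust_lid in the frame of cup_b between 0.06 and 0.078 m and horizontal distance between dust_lid and cup_b below 0.008 m)) and contact force between the fingers and dust_lid above 0.3 N), for 0.05 s.
At the end, for the whole second after the job is handed in: Three cups in one upright stack on the pad (bottom foot wholly on it); each upper foot 21 to 27.5 mm above the lower, centres within 4 mm; either loose cup on top; lid knob up, origin 63 to 69.5 mm above the top cup's foot, centres within 4.5 mm; tilts under 0.06 rad; released, at rest (((z of cup_b in the frame of cup_pad between 0.021 and 0.0275 m and horizontal distance between cup_b and cup_pad below 0.004 m and angle between each of cup_b, cup_c's own z axis and vertical below 0.06 rad and z of cup_c in the frame of cup_b between 0.021 and 0.0275 m and horizontal distance between cup_c and cup_b below 0.004 m and z of dust_lid in the frame of cup_c between 0.063 and 0.0695 m and horizontal distance between dust_lid and cup_c below 0.0045 m) or (z of cup_c in the frame of cup_pad between 0.021 and 0.0275 m and horizontal distance between cup_c and cup_pad below 0.004 m and angle between each of cup_c, cup_b's own z axis and vertical below 0.06 rad and z of cup_b in the frame of cup_c between 0.021 and 0.0275 m and horizontal distance between cup_b and cup_c below 0.004 m and z of dust_lid in the frame of cup_b between 0.063 and 0.0695 m and horizontal distance between dust_lid and cup_b below 0.0045 m)) and angle between each of dust_lid, cup_pad's own z axis and vertical below 0.06 rad and horizontal distance between cup_pad and pad below 0.032 m and z of cup_pad in the frame of pad between 0.002 and 0.007 m and linear speed of each of cup_pad, cup_b, cup_c, dust_lid below 0.02 m/s); the robot touches nothing.
It fails at once if the cup with the tools is shifted by more than 30 mm or tipped (distance of tool_cup from where it was at the start of the episode above 0.03 m or angle between tool_cup's own z axis and vertical above 0.5 rad).
It fails at once if any other bystander is shifted by more than 30 mm or tipped over (distance of any of shoe_hammer, rubber_heels, polish_tin, glue_bottle, shoe_brush from where it was at the start of the episode above 0.03 m or angle between any of shoe_hammer, rubber_heels, polish_tin, glue_bottle, shoe_brush's own z axis and vertical above 0.5 rad).
It also fails if it takes over 72 s, if anything falls off the work surface, if the arm or the gripper's body presses on something with over 40 N, if the wrist force passes 120 N, or if a joint passes its speed limit or range.

### The arm

A 7-joint arm with a two-finger parallel gripper is mounted at the origin on the work surface. World frame = base frame: x ahead of the robot, y to its left, z up, the work surface at z = 0. Lengths are in m, angles in rad, forces in N, time in s.
With the tool pointing down it reaches from about 0.35 to 0.9 m from the base axis. Payload 8.1 kg.
Tool frame: the origin (TCP) lies midway between the tips of the shut fingers; the grasp point (between the pads) lies 19 mm behind it; z points along the fingers, y is the direction in which the jaws open and shut (so a half turn about z gives the same grasp; the last joint's range is limited). The gripper opens to 92 mm and grips with 3 to 60 N. Pads are 19 mm wide; open, the fingers measure 130 mm over their backs; the gripper's body (75 mm by 190 mm) begins 47 mm behind the grasp point.
Start: joints at [-1.358, 0.434, 0.025, 1.573, -0.012, 1.134, -0.075], TCP at [0.194, 0.594, 0.227] pointing down, gripper open.
Joint ranges: [-2.62, 2.62], [-0.44, 2.09], [-1.27, 1.32], [0.08, 2.57], [-1.32, 4.46], [0.12, 2], [-2.74, 2.74]. Speed limits (rad/s): [2.22, 2.22, 3.01, 3.01, 3.14, 3.14, 3.14].

### API

Orientations are given as a rotation vector (axis times angle).
In Python, from cell import monitor, get_image, get_calibration, workorder, look_for, masks_of gives the robot as it stands.
- The arm moves only by the shell command python3 -m crank 'ROWS' [FORCE]. ROWS is JSON, a list of rows, each a list of 3 entries, a list of its own where there are three numbers: the shift along the tool's x, y, z in cm, then the turn about the tool's z in degrees, then the closure in counts, from 0 (fully open) to 255 (shut). A call has 1 to 5 rows; each row shifts and turns the commanded pose from where the row before left it, along the tool's axes as they then stand; what a row does not reach is not made up. A row lasts 1/10 s, in which the tool goes at most 50 mm and 8.59 degrees, less where a joint would pass 70% of its speed; a pose out of reach is approached as far as the arm can. A call with a gripper value outside its range is refused whole. The fingers move at their own pace and stop on an object; FORCE is the grip in N (left out, the last holds). Time passes only in rows, so rows that do not move let the fingers close. It gives the time, the measured TCP pose, the force and the opening at its end, in the units of the state.
- monitor.observe(): the state, without advancing time (a new reading comes with each control period).
- get_image(name): name is "side" or "top" or "wrist"; returns (picture, depth): 400x640x3 uint8, red, green, blue; 400x640 float32, m along the optical axis (not along the pixel's ray), 0 where there is no reading.
- get_calibration(name): a dict with "fx", "fy", "cx", "cy" (pixels), "R" (3x3) and "t" (3): a world point X has camera coordinates R X + t. Camera axes: x right, y down, z forward; pixel columns grow to the right and rows downward; lengths in m; the calibration is good to about 2 mm. A picture is of the moment at which its call begins: read the wrist's pose just before it. get_calibration takes no time and is no camera call; for the wrist camera it gives the pose at the moment of the call.
- workorder.sign_off(): hands the job in, once; it reports no verdict.
Trained networks look in the newest picture that a camera, given by its name, has taken for a name from the list of things; names that differ only in an ending like _2 or _b are one class to them, and where a whole thing is asked for, a point or a joint stands for the part that bears it (a point fixed in the world has none). Each returns a list of dicts, best first, with "score" (0 to 1); they miss things now and then, are a little off and sometimes report something else, mostly with a low value. They report only what shows in the picture. A call takes as long as a camera call.
- look_for(label, camera): "location" ([x, y, z] in m, in world coordinates, good to about 4 mm: the middle of the surface that is visible of it).
- masks_of(label, camera): "region" (400x640 bool, what is visible of it).
The state is a dict: "clock": time; "joints": joint angles; "dq": joint speeds; "joint_efforts": joint torques, N m; "position": TCP position; "ee_rot": TCP orientation; "force": force on the tool from outside, world axes, zero at the start; "ft_torque": the same for the moment, N m; "width": opening from 0.0 (shut) to 1.0 (fully open).
Only numpy, scipy, OpenCV 4.12 (cv2) and the standard library are available. Lean on these libraries where they do the work, as an engineer would, in place of code of your own. Each camera call takes 0.05 s, during which the arm holds its last target.

## Working session

There is one attempt and no reset: what is moved stays moved. The work goes in short steps, Python scripts to look and compute and a shell command to move; the robot and the scene stay as the last step left them, time stands still between calls to the robot, and variables do not carry over. Pictures are saved under pics/ and viewed, and the job is handed in when it is done.

```bash
ls; mkdir -p pics; python3 - <<'E'
from cell import monitor,get_image,get_calibration
import cv2
s=monitor.observe();print({k:(v if not hasattr(v,'__len__') else [round(float(x),3) for x in v]) for k,v in s.items()})
for n in("top","side"):
    p,d=get_image(n);cv2.imwrite(f"pics/{n}0.png",p[:,:,::-1]);c=get_calibration(n);print(n,c)
E
```

```text
pics
{'clock': 0.0, 'joints': [-1.358, 0.435, 0.025, 1.574, -0.012, 1.134, -0.075], 'dq': [0.0, 0.001, -0.0, -0.0, -0.0, -0.001, 0.001], 'joint_efforts': [-0.0, -66.783, 0.985, -31.448, -0.061, 0.043, 0.0], 'position': [0.194, 0.594, 0.226], 'ee_rot': [-0.494, -3.102, 0.003], 'force': [0.411, -0.069, -0.708], 'ft_torque': [-0.004, -0.002, -0.031], 'width': 0.9986486236624335}
top {'fx': 501.4392441108592, 'fy': 501.4392441108592, 'cx': 323.38045642595677, 'cy': 194.13405414715817, 'R': array([[-3.36085777e-03, -9.99877180e-01,  1.53078197e-02],
       [-9.85941317e-01,  7.55914155e-04, -1.67090237e-01],
       [ 1.67058144e-01, -1.56541785e-02, -9.85822765e-01]]), 't': array([-0.02217346,  0.61580482,  1.36216927])}
side {'fx': 405.89711096045096, 'fy': 405.89711096045096, 'cx': 319.56387724001786, 'cy': 204.876352537215, 'R': array([[ 0.89057366, -0.45435574, -0.02096225],
       [-0.35107556, -0.65737315, -0.6667882 ],
       [ 0.28917903,  0.60118334, -0.74495241]]), 't': array([-0.55681789,  0.22440873,  0.97677084])}
```

View pics/top0.png

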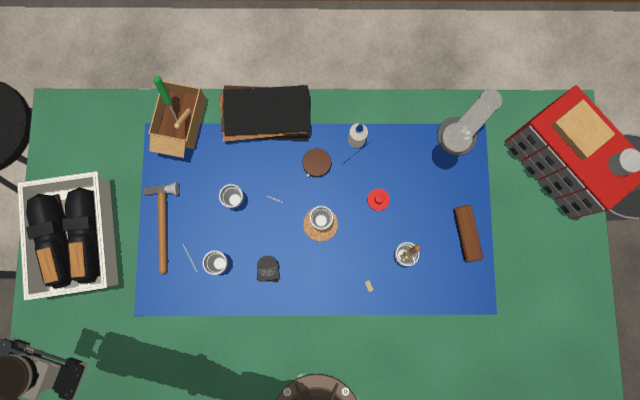

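View pics/side0.png

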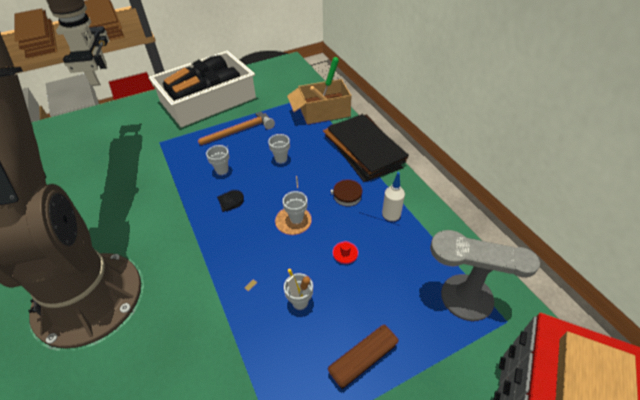

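```bash
python3 - <<'E'
from cell import *
from cell import look_for,get_image
import numpy as np
for cam in("top","side"):
    get_image(cam)
    for l in("pad","cup_b","cup_pad","dust_lid","tool_cup","glue_bottle"):
        print(cam,l,[(round(float(r["score"]),2),np.round(r["location"],3).tolist()) for r in look_for(l,cam)][:6])
E
```

```text
top pad [(0.94, [0.519, -0.013, 0.002]), (0.7, [0.427, 0.285, 0.046]), (0.64, [0.506, -0.429, 0.036]), (0.54, [0.776, -0.116, 0.096])]
top cup_b [(0.75, [0.424, 0.284, 0.046])]
top cup_pad [(0.68, [0.552, -0.021, 0.046])]
top dust_lid [(0.84, [0.6, -0.182, 0.017])]
top tool_cup [(0.75, [0.446, -0.249, 0.058]), (0.18, [0.551, -0.016, 0.05])]
top glue_bottle [(0.81, [0.776, -0.117, 0.098]), (0.34, [0.406, 0.135, 0.013])]
side pad [(0.86, [0.523, -0.026, 0.007])]
side cup_b [(0.9, [0.425, 0.264, 0.058]), (0.68, [0.606, 0.23, 0.06])]
side cup_pad [(0.7, [0.544, -0.009, 0.061])]
side dust_lid [(0.71, [0.6, -0.186, 0.014]), (0.38, [0.553, 0.432, 0.024])]
side tool_cup [(0.72, [0.445, -0.254, 0.07])]
side glue_bottle [(0.98, [0.776, -0.128, 0.08])]
```

```bash
cat > h.py <<'E'
from cell import monitor,get_image,get_calibration,workorder,look_for,masks_of
import numpy as np,cv2
from scipy.optimize import least_squares
def cloud(n):
    c=get_calibration(n);p,d=get_image(n)
    v,u=np.mgrid[0:400,0:640]
    X=np.stack([(u-c["cx"])/c["fx"]*d,(v-c["cy"])/c["fy"]*d,d],-1)
    W=(X-c["t"])@c["R"]
    W[d<=0]=np.nan
    return p,d,W
def fitc(P,r,c0):
    f=lambda q:np.hypot(P[:,0]-q[0],P[:,1]-q[1])-r
    s=least_squares(f,c0,loss="soft_l1",f_scale=.002);return s.x,np.sqrt(np.mean(s.fun**2))
def st():
    s=monitor.observe();print("t",round(s["clock"],2),"pos",np.round(s["position"],4),"rv",np.round(s["ee_rot"],3),"F",np.round(s["force"],1),"w",round(s["width"],3),"q",np.round(s["joints"],2));return s
E
python3 - <<'E'
from h import *
T={"c1":(.424,.275,.076,.0305),"c2":(.60,.23,.076,.0305),"pad":(.548,-.016,.08,.0305),"lidknob":(.60,-.184,.042,.013),"tool":(.445,-.25,.076,.0305)}
for n in("top","side"):
    p,d,W=cloud(n)
    for k,(x,y,z,r) in T.items():
        m=(np.hypot(W[...,0]-x,W[...,1]-y)<.05)&(W[...,2]>z-.007)&(W[...,2]<z+.008)
        P=W[m];
        if k=="lidknob": print(n,k,len(P),P.mean(0).round(4),P[:,2].max().round(4));continue
        c,e=fitc(P,r,[x,y]);print(n,k,len(P),c.round(4),"rms",e.round(4),"z",np.percentile(P[:,2],[5,50,95]).round(4))
E
```

```text
top c1 100 [0.4245 0.2721] rms 0.0011 z [0.0699 0.0755 0.0794]
top c2 97 [0.6074 0.2336] rms 0.0011 z [0.071  0.0751 0.0807]
top pad 84 [ 0.5458 -0.0163] rms 0.001 z [0.0743 0.0798 0.0836]
top lidknob 66 [ 0.6057 -0.1816  0.0416] 0.0498
top tool 91 [ 0.4464 -0.2502] rms 0.0072 z [0.0712 0.0755 0.0809]
side c1 143 [0.4246 0.2756] rms 0.0019 z [0.0701 0.0755 0.0799]
side c2 122 [0.6075 0.2376] rms 0.0017 z [0.0699 0.0754 0.0801]
side pad 157 [ 0.5465 -0.013 ] rms 0.0014 z [0.0735 0.0798 0.083 ]
side lidknob 87 [ 0.6059 -0.1802  0.0426] 0.0471
side tool 197 [ 0.4477 -0.2476] rms 0.0081 z [0.0704 0.0769 0.0803]
```

```bash
cat >> h.py <<'E'
from scipy.spatial.transform import Rotation as Ro
def go(x,y,z):
    s=st();R=Ro.from_rotvec(s["ee_rot"]).as_matrix()
    print("tool delta cm",np.round(R.T@(np.array([x,y,z])-s["position"])*100,2),"jaw",R[:,1].round(3),"z",R[:,2].round(4))
E
python3 -c "
from h import *
go(.4245,.274,.15)"
```

```text
t 0.9 pos [0.1942 0.5941 0.2268] rv [0.494 3.102 0.   ] F [-0.6  0.6 -0.7] w 1.001 q [-1.36  0.43  0.03  1.57 -0.01  1.13 -0.08]
tool delta cm [-31.84 -23.27   7.67] jaw [0.311 0.951 0.   ] z [ 0.e+00  1.e-04 -1.e+00]
```

```bash
python3 -m crank '[[[-4,-2.9,0],0,0],[[-4,-2.9,0],0,0],[[-4,-2.9,0],0,0],[[-4,-2.9,0],0,0],[[-4,-2.9,0],0,0]]' 15
```

```text
clock: 1.4
position: [0.3401, 0.3925, 0.227]
ee_rot: [0.494, 3.102, 0.001]
force: [0.3, 0.7, 0.1]
width: 1.004
```

```bash
python3 -m crank '[[[-4,-2.9,0],0,0],[[-4,-2.9,0],0,0],[[-3.9,-2.9,0],0,0],[[0,0,0],0,0]]'; python3 -c "
from h import *
go(.4245,.274,.15)
p,d=get_image('wrist');cv2.imwrite('pics/w1.png',p[:,:,::-1])"
```

```text
clock: 1.8
position: [0.4295, 0.2678, 0.2272]
ee_rot: [0.51, 3.097, -0.003]
force: [0.5, -0.2, 0.4]
width: 0.999
t 1.8 pos [0.4295 0.2678 0.2272] rv [ 5.100e-01  3.097e+00 -3.000e-03] F [ 0.5 -0.2  0.4] w 0.999 q [-0.81  0.24  0.17  1.87 -0.04  1.04  0.63]
tool delta cm [0.69 0.44 7.72] jaw [ 0.32   0.947 -0.001] z [ 0.0024 -0.002  -1.    ]
```

View pics/w1.png

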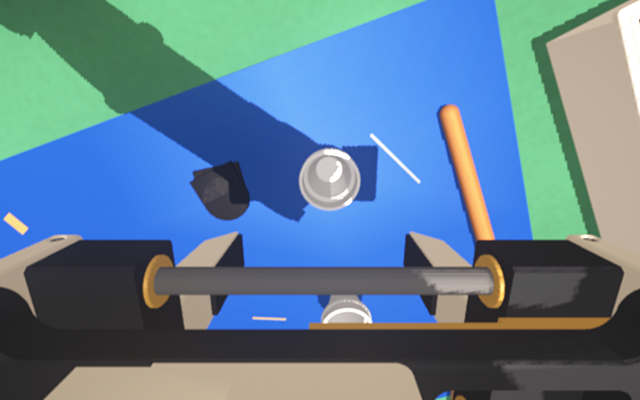

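```bash
cat >> h.py <<'E'
def rim(n,x,y,z,r=.0305,rad=.05):
    p,d,W=cloud(n)
    m=(np.hypot(W[...,0]-x,W[...,1]-y)<rad)&(W[...,2]>z-.007)&(W[...,2]<z+.008)
    P=W[m];
    if len(P)<10: print(n,"few",len(P));return
    c,e=fitc(P,r,[x,y]);print(n,len(P),c.round(4),"rms",e.round(4),"z",np.percentile(P[:,2],[5,50,95]).round(4),"ext",P[:,:2].min(0).round(4),P[:,:2].max(0).round(4))
    return c
E
python3 -c "
from h import *
rim('wrist',.4245,.274,.076)
rim('wrist',.6075,.2355,.076)
go(.4245,.274,.15)"
```

```text
wrist 659 [0.4241 0.2751] rms 0.001 z [0.0707 0.0756 0.077 ] ext [0.3927 0.2433] [0.4565 0.3067]
wrist 221 [0.6072 0.2366] rms 0.001 z [0.0698 0.075  0.0769] ext [0.5752 0.2169] [0.5988 0.2669]
t 1.95 pos [0.425  0.2749 0.2268] rv [-4.950e-01 -3.102e+00 -1.000e-03] F [-0.8  0.6  0.6] w 0.998 q [-0.81  0.24  0.17  1.87 -0.05  1.04  0.62]
tool delta cm [ 0.02 -0.11  7.68] jaw [0.311 0.95  0.001] z [-2.e-04  7.e-04 -1.e+00]
```

```bash
python3 -m crank '[[[0.1,0,4.5],0,0],[[0,0,4.5],0,0],[[0,0,4],0,0],[[0,0,3],0,0],[[0,0,1.3],0,0]]' 15; python3 -m crank '[[[0,0,0],0,0],[[0,0,0],0,130],[[0,0,0],0,130],[[0,0,0],0,130],[[0,0,0],0,130]]'
```

```text
clock: 2.45
position: [0.4216, 0.2758, 0.0509]
ee_rot: [-0.488, -3.1, 0.004]
force: [0.7, -0.0, -0.0]
width: 1.0
clock: 2.95
position: [0.4247, 0.2752, 0.0545]
ee_rot: [0.494, 3.102, 0.002]
force: [0.6, 0.5, 1.8]
width: 0.699
```

```bash
python3 -m crank '[[[0,0,-1],0,130],[[0,0,-4],0,130],[[0,0,-4],0,130],[[0,0,-4],0,130],[[0,0,-3],0,130]]' 20; python3 -c "
from h import *
go(.546,-.0147,.21)"
```

```text
clock: 3.45
position: [0.4247, 0.2748, 0.2172]
ee_rot: [0.495, 3.101, 0.003]
force: [0.1, 0.9, -1.4]
width: 0.695
t 3.45 pos [0.4247 0.2748 0.2172] rv [4.950e-01 3.101e+00 3.000e-03] F [ 0.1  0.9 -1.4] w 0.695 q [-0.82  0.25  0.17  1.88 -0.05  1.01  0.63]
tool delta cm [-20.53 -23.74   0.69] jaw [0.311 0.95  0.002] z [ 0.0021  0.0018 -1.    ]
```

```bash
python3 -m crank '[[[-1.5,-1.7,0],0,130],[[-3,-3.5,0],0,130],[[-3,-3.5,0],0,130],[[-3,-3.5,0],0,130],[[-3,-3.5,0],0,130]]' ; python3 -m crank '[[[-3,-3.5,0],0,130],[[-2.5,-2.8,0],0,130],[[-1.5,-1.7,0],0,130],[[0,0,0],0,130],[[0,0,0],0,130]]'; python3 -c "
from h import *
rim('wrist',.546,-.0147,.08)
rim('top',.546,-.0147,.08)
rim('side',.546,-.0147,.08)
go(.546,-.0147,.21)
p,d=get_image('wrist');cv2.imwrite('pics/w2.png',p[:,:,::-1])
p,d=get_image('side');cv2.imwrite('pics/s2.png',p[:,:,::-1])
"
```

```text
clock: 3.95
position: [0.5041, 0.0818, 0.2147]
ee_rot: [0.494, 3.102, 0.001]
force: [1.1, 0.3, -0.7]
width: 0.7
clock: 4.45
position: [0.5453, -0.0144, 0.2142]
ee_rot: [-0.496, -3.102, -0.001]
force: [0.5, 0.4, -1.8]
width: 0.697
wrist 419 [ 0.5462 -0.0138] rms 0.001 z [0.0763 0.0797 0.081 ] ext [ 0.5143 -0.0457] [0.566  0.0179]
top few 0
side 158 [ 0.5463 -0.013 ] rms 0.0015 z [0.0736 0.0797 0.0835] ext [ 0.5149 -0.0457] [0.5783 0.0211]
t 4.6 pos [ 0.5452 -0.0128  0.214 ] rv [-4.910e-01 -3.103e+00 -1.000e-03] F [ 0.4  0.8 -1.6] w 0.696 q [-0.32  0.32  0.33  1.81 -0.12  1.03  1.3 ]
tool delta cm [-0.14 -0.16  0.39] jaw [0.309 0.951 0.001] z [-2.e-04  8.e-04 -1.e+00]
```

View pics/w2.png

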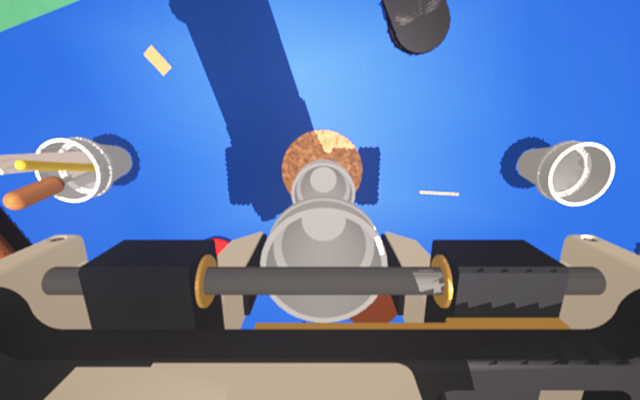

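View pics/s2.png

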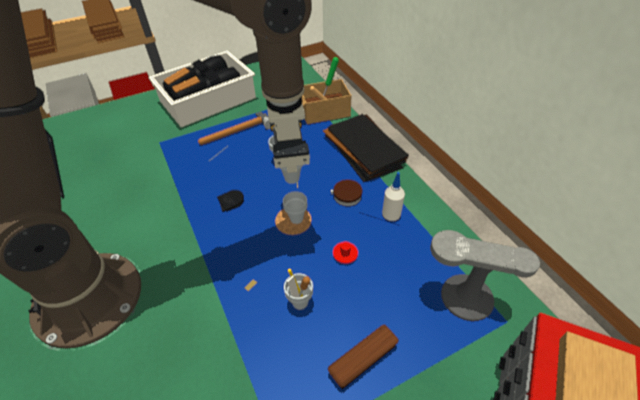

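```bash
python3 -m crank '[[[-0.1,-0.1,1],0,130],[[0,0,2.5],0,130],[[0,0,2.5],0,130],[[0,0,2],0,130],[[0,0,1],0,130]]'; python3 -m crank '[[[0,0,0.7],0,130],[[0,0,0.7],0,130],[[0,0,0.6],0,130],[[0,0,0],0,130]]' ;python3 -c "
from h import *
go(.5462,-.0138,.0825)"
```

```text
clock: 5.2
position: [0.5449, -0.0152, 0.1214]
ee_rot: [-0.493, -3.1, 0.001]
force: [0.7, 0.3, -0.3]
width: 0.699
clock: 5.6
position: [0.5461, -0.0154, 0.1034]
ee_rot: [-0.494, -3.102, 0.0]
force: [-0.4, -0.9, -0.7]
width: 0.699
t 5.6 pos [ 0.5461 -0.0154  0.1034] rv [-0.494 -3.102  0.   ] F [-0.4 -0.9 -0.7] w 0.699 q [-0.28  0.45  0.29  1.93 -0.18  0.79  1.36]
tool delta cm [0.04 0.16 2.09] jaw [ 0.311  0.951 -0.   ] z [-3.e-04  0.e+00 -1.e+00]
```

```bash
python3 -m crank '[[[0,0.1,0.5],0,130],[[0,0,0.5],0,130],[[0,0,0.5],0,130],[[0,0,0.2],0,130],[[0,0,0.1],0,130]]'; python3 -m crank '[[[0,0,0.1],0,130],[[0,0,0.1],0,130],[[0,0,0],0,130]]'
```

```text
clock: 6.1
position: [0.5464, -0.0145, 0.0854]
ee_rot: [-0.494, -3.102, 0.0]
force: [0.2, 0.2, -1.2]
width: 0.7
clock: 6.4
position: [0.5465, -0.0145, 0.0837]
ee_rot: [0.494, 3.102, 0.0]
force: [-0.9, -0.8, -1.1]
width: 0.7
```

```bash
python3 -m crank '[[[0,0,0.1],0,130],[[0,0,0],0,130]]'; python3 -m crank '[[[0,0,0.1],0,130],[[0,0,0],0,130]]'
```

```text
clock: 6.6
position: [0.5465, -0.0145, 0.0827]
ee_rot: [-0.494, -3.102, -0.0]
force: [-0.4, -0.1, -1.1]
width: 0.7
clock: 6.8
position: [0.5471, -0.0146, 0.0826]
ee_rot: [0.494, 3.101, 0.001]
force: [-1.3, 0.5, 8.9]
width: 0.699
```

```bash
python3 -m crank '[[[0,0,0],0,90],[[0,0,0],0,40],[[0,0,0],0,0],[[0,0,0],0,0],[[0,0,-1],0,0]]'; python3 -m crank '[[[0,0,-2],0,0],[[0,0,-4],0,0],[[0,0,-4],0,0],[[0,0,-3],0,0],[[0,0,0],0,0]]'; python3 -c "
from h import *
rim('wrist',.546,-.0138,.104)
rim('side',.546,-.0138,.104)
go(.6072,.2360,.22)
p,d=get_image('wrist');cv2.imwrite('pics/w3.png',p[:,:,::-1])
"
```

```text
clock: 7.3
position: [0.5456, -0.0144, 0.091]
ee_rot: [-0.494, -3.1, 0.001]
force: [-0.8, 0.5, 0.1]
width: 0.982
clock: 7.8
position: [0.549, -0.0147, 0.2268]
ee_rot: [0.494, 3.095, 0.003]
force: [-0.1, -0.4, -1.0]
width: 1.0
wrist 809 [ 0.5459 -0.0146] rms 0.001 z [0.0986 0.1037 0.1049] ext [ 0.5145 -0.0467] [0.5784 0.017 ]
side 169 [ 0.5463 -0.0139] rms 0.0014 z [0.0978 0.104  0.1072] ext [ 0.5151 -0.0477] [0.5784 0.0215]
t 7.9 pos [ 0.5468 -0.0144  0.2227] rv [4.940e-01 3.101e+00 1.000e-03] F [-0.6  0.1  0.1] w 1.001 q [-0.33  0.31  0.33  1.79 -0.12  1.05  1.3 ]
tool delta cm [ 2.04 25.68  0.29] jaw [0.311 0.951 0.001] z [ 1.8e-03  4.0e-04 -1.0e+00]
```

View pics/w3.png

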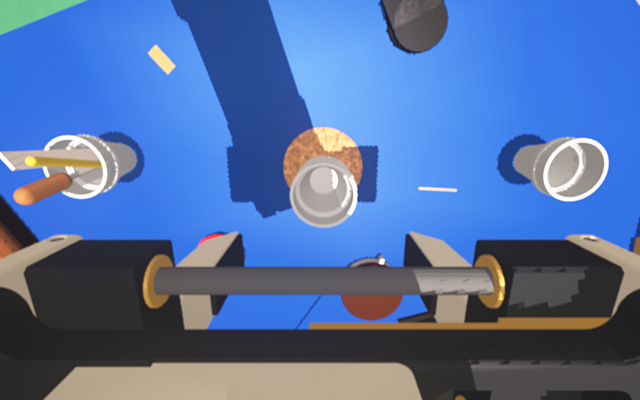

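Wrist view: the first cup is nested at (324,192), with its rim at 104 mm as required. Next, the second loose cup.

```bash
python3 -m crank '[[[0.1,2,0],0,0],[[0.4,4.6,0],0,0],[[0.4,4.6,0],0,0],[[0.4,4.6,0],0,0],[[0.4,4.6,0],0,0]]'; python3 -m crank '[[[0.3,3.5,0],0,0],[[0,1.7,0],0,0],[[0,0,0],0,0],[[0,0,0],0,0]]'; python3 -c "
from h import *
c=rim('wrist',.6072,.236,.076)
go(c[0],c[1],.0535)
"
```

```text
clock: 8.45
position: [0.5931, 0.1862, 0.2202]
ee_rot: [-0.494, -3.1, 0.002]
force: [0.7, -0.3, -0.1]
width: 0.999
clock: 8.85
position: [0.6068, 0.2332, 0.2208]
ee_rot: [-0.496, -3.101, 0.003]
force: [0.0, -0.9, 0.1]
width: 0.999
wrist 695 [0.6075 0.2366] rms 0.001 z [0.0708 0.0756 0.077 ] ext [0.5759 0.2046] [0.64   0.2683]
t 8.9 pos [0.607  0.2325 0.2212] rv [-4.980e-01 -3.101e+00  3.000e-03] F [ 0.4 -0.2 -0.3] w 1.001 q [-0.63  0.49  0.27  1.53 -0.14  1.15  0.92]
tool delta cm [ 0.07  0.44 16.77] jaw [ 0.313  0.95  -0.002] z [-9.0e-04 -1.8e-03 -1.0e+00]
```

```bash
python3 -m crank '[[[0.1,0.3,3.8],0,0],[[0,0,4.5],0,0],[[0,0,4],0,0],[[0,0,3],0,0],[[0,0,1.4],0,0]]' 15; python3 -m crank '[[[0,0,0],0,0],[[0,0,0],0,130],[[0,0,0],0,130],[[0,0,0],0,130],[[0,0,0],0,130]]';python3 -c "
from h import *
st()"
```

```text
clock: 9.4
position: [0.6055, 0.2351, 0.0521]
ee_rot: [-0.498, -3.099, 0.005]
force: [-0.1, -0.4, 0.0]
width: 1.0
clock: 9.9
position: [0.6076, 0.2385, 0.0559]
ee_rot: [0.494, 3.101, 0.002]
force: [0.2, 0.0, 0.2]
width: 0.703
t 9.9 pos [0.6076 0.2385 0.0559] rv [4.940e-01 3.101e+00 2.000e-03] F [0.2 0.  0.2] w 0.703 q [-0.6   0.65  0.22  1.69 -0.18  0.82  0.96]
```

```bash
python3 -m crank '[[[0,0,-1],0,130],[[0,0,-4],0,130],[[0,0,-4],0,130],[[0,0,-4],0,130],[[0,0,-3],0,130]]' 20; python3 -c "
from h import *
go(.546,-.0143,.215)"
```

```text
clock: 10.4
position: [0.6075, 0.2383, 0.2185]
ee_rot: [0.494, 3.1, 0.003]
force: [1.0, 0.5, -1.7]
width: 0.692
t 10.4 pos [0.6075 0.2383 0.2185] rv [4.94e-01 3.10e+00 3.00e-03] F [ 1.   0.5 -1.7] w 0.692 q [-0.63  0.49  0.27  1.53 -0.14  1.14  0.92]
tool delta cm [ -2.   -25.93   0.3 ] jaw [0.311 0.95  0.002] z [ 0.0026  0.0012 -1.    ]
```

```bash
python3 -m crank '[[[-0.1,-2,0],0,130],[[-0.4,-4.6,0],0,130],[[-0.4,-4.6,0],0,130],[[-0.4,-4.6,0],0,130],[[-0.4,-4.6,0],0,130]]'; python3 -m crank '[[[-0.3,-3.6,0],0,130],[[0,-1.7,0],0,130],[[0,0,0],0,130],[[0,0,0],0,130],[[0,0,0],0,130]]'; python3 -c "
from h import *
c=rim('wrist',.546,-.0143,.104)
rim('wrist',.546,-.0143,.238)
go(.546,-.0143,.14)
"
```

```text
clock: 10.9
position: [0.5591, 0.0374, 0.2156]
ee_rot: [0.494, 3.102, 0.001]
force: [0.9, 0.3, -0.6]
width: 0.696
clock: 11.4
position: [0.5466, -0.0102, 0.2148]
ee_rot: [0.49, 3.103, 0.001]
force: [0.3, 0.4, -2.2]
width: 0.693
wrist 447 [ 0.5462 -0.0146] rms 0.001 z [0.1004 0.1038 0.105 ] ext [ 0.5143 -0.0462] [0.5599 0.0171]
wrist 3408 [ 0.5461 -0.0107] rms 0.0057 z [0.2318 0.235  0.2436] ext [ 0.5147 -0.0541] [0.5793 0.0356]
t 11.5 pos [ 0.5465 -0.0105  0.2147] rv [-4.900e-01 -3.103e+00 -1.000e-03] F [ 0.5 -0.4 -0.8] w 0.693 q [-0.33  0.32  0.32  1.8  -0.12  1.04  1.3 ]
tool delta cm [-0.07 -0.38  7.47] jaw [0.308 0.951 0.   ] z [-1.e-04  4.e-04 -1.e+00]
```

```bash
python3 -m crank '[[[-0.1,-0.4,1],0,130],[[0,0,2.5],0,130],[[0,0,2.5],0,130],[[0,0,1.5],0,130],[[0,0,0.5],0,130]]'; python3 -m crank '[[[0,0,0.4],0,130],[[0,0,0.4],0,130],[[0,0,0],0,130]]' ;python3 -c "
from h import *
go(.546,-.0146,.1075)"
```

```text
clock: 12.0
position: [0.5445, -0.0162, 0.1324]
ee_rot: [-0.493, -3.099, 0.002]
force: [0.1, 0.5, -1.3]
width: 0.696
clock: 12.3
position: [0.5461, -0.0163, 0.1268]
ee_rot: [0.494, 3.102, 0.0]
force: [0.2, 0.7, -1.2]
width: 0.694
t 12.3 pos [ 0.5461 -0.0163  0.1268] rv [0.494 3.102 0.   ] F [ 0.2  0.7 -1.2] w 0.694 q [-0.29  0.42  0.3   1.9  -0.16  0.84  1.35]
tool delta cm [0.06 0.16 1.93] jaw [0.311 0.951 0.   ] z [ 3.e-04  0.e+00 -1.e+00]
```

```bash
python3 -m crank '[[[0,0.1,0.5],0,130],[[0,0,0.5],0,130],[[0,0,0.4],0,130],[[0,0,0.1],0,130],[[0,0,0.1],0,130]]'; python3 -m crank '[[[0,0,0.1],0,130],[[0,0,0.1],0,130],[[0,0,0],0,130]]'
```

```text
clock: 12.8
position: [0.5462, -0.0154, 0.1106]
ee_rot: [-0.494, -3.102, -0.0]
force: [0.7, 0.1, -0.2]
width: 0.698
clock: 13.1
position: [0.5462, -0.0154, 0.1087]
ee_rot: [0.494, 3.102, 0.0]
force: [-0.5, -0.2, -0.7]
width: 0.696
```

```bash
python3 -m crank '[[[0,0,0.1],0,130],[[0,0,0],0,130]]'; python3 -m crank '[[[0,0,0.1],0,130],[[0,0,0],0,130]]'
```

```text
clock: 13.3
position: [0.5467, -0.0149, 0.1081]
ee_rot: [0.493, 3.102, 0.001]
force: [-0.2, 1.7, 3.8]
width: 0.698
clock: 13.5
position: [0.5472, -0.0147, 0.1077]
ee_rot: [0.493, 3.101, 0.002]
force: [-0.7, 3.6, 8.9]
width: 0.692
```

```bash
python3 -m crank '[[[0,0.05,0.1],0,130],[[0,0,0],0,130]]'; python3 -m crank '[[[0,0,0],0,90],[[0,0,0],0,40],[[0,0,0],0,0],[[0,0,0],0,0],[[0,0,-1],0,0]]'; python3 -m crank '[[[0,0,-2],0,0],[[0,0,-4],0,0],[[0,0,-4],0,0],[[0,0,-2],0,0],[[0,0,0],0,0]]'; python3 -c "
from h import *
rim('wrist',.546,-.0143,.128)
rim('side',.546,-.0143,.128)
p,d,W=cloud('side')
cv2.imwrite('pics/s4.png',cv2.resize(p[130:300,200:400,::-1],None,fx=4,fy=3.5))
go(.6058,-.181,.22)
p,d=get_image('wrist');cv2.imwrite('pics/w4.png',p[:,:,::-1])
"
```

```text
clock: 13.7
position: [0.5477, -0.0146, 0.1071]
ee_rot: [0.493, 3.1, 0.002]
force: [-2.2, 2.7, 12.4]
width: 0.695
clock: 14.2
position: [0.5452, -0.0151, 0.1148]
ee_rot: [-0.494, -3.1, 0.001]
force: [-0.4, -0.3, -0.5]
width: 0.98
clock: 14.7
position: [0.5482, -0.0152, 0.2396]
ee_rot: [0.494, 3.097, 0.003]
force: [-0.2, -0.3, -0.0]
width: 1.002
wrist 873 [ 0.5463 -0.0151] rms 0.001 z [0.1226 0.1276 0.1288] ext [ 0.5147 -0.0473] [0.579  0.0164]
side 174 [ 0.547  -0.0146] rms 0.0012 z [0.1221 0.1282 0.1313] ext [ 0.5155 -0.0462] [0.5787 0.0183]
t 14.85 pos [ 0.5458 -0.015   0.2352] rv [-0.494 -3.102  0.   ] F [-0.4  0.1  0.3] w 1.0 q [-0.33  0.3   0.34  1.78 -0.11  1.08  1.3 ]
tool delta cm [-10.87 -13.91   1.51] jaw [ 0.311  0.951 -0.   ] z [-0.001 -0.    -1.   ]
```

View pics/s4.png

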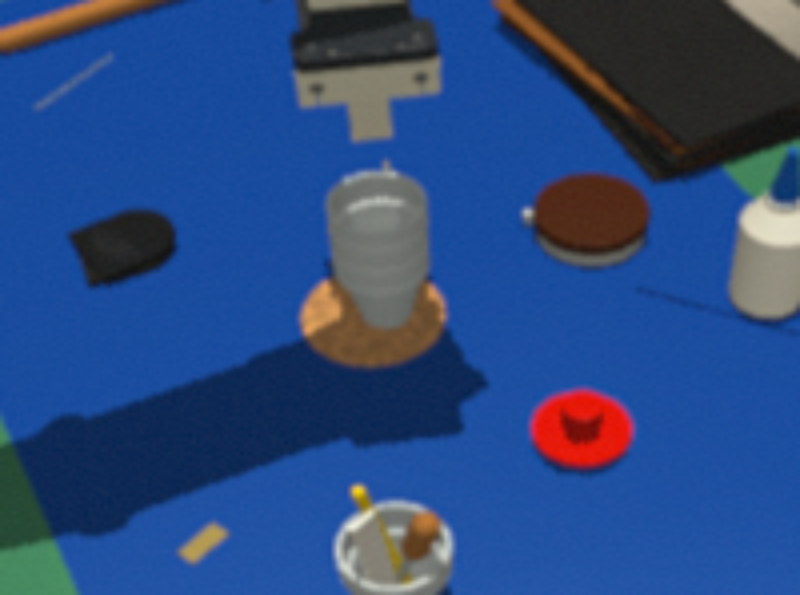

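View pics/w4.png

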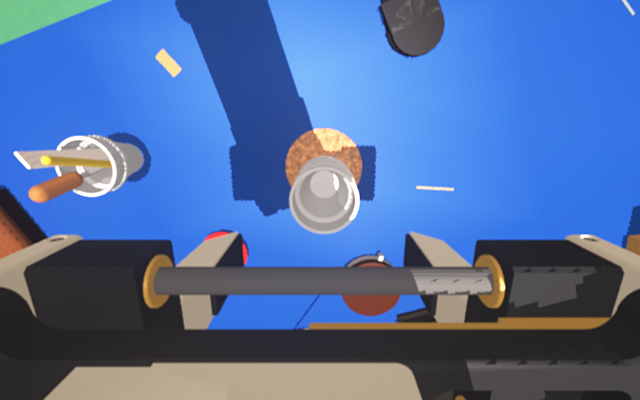

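Side view: three nested cups upright on the pad, rim measured at 128 mm as expected. Now the lid.

```bash
python3 -m crank '[[[-2,-2.5,0],0,0],[[-3,-3.9,0],0,0],[[-3,-3.9,0],0,0],[[-2,-2.5,0],0,0],[[-0.9,-1.1,0],0,0]]'; python3 -m crank '[[[0,0,0],0,0],[[0,0,0],0,0]]'; python3 -c "
from h import *
p,d,W=cloud('wrist');c=get_calibration('wrist');print('cam',(-c['R'].T@c['t']).round(3))
m=(np.hypot(W[...,0]-.6058,W[...,1]+.181)<.03)&(W[...,2]>.036)&(W[...,2]<.048)
P=W[m];print(len(P),P.mean(0),P.min(0),P.max(0))
rim('wrist',.6058,-.181,.015,.0317)
m=(np.hypot(W[...,0]-.6058,W[...,1]+.181)<.045)&(W[...,2]>.010)&(W[...,2]<.018)
P=W[m];q=cv2.minEnclosingCircle((P[:,:2]*1000).astype(np.float32));print('flange',q)
go(.6058,-.181,.016)
cv2.imwrite('pics/w5.png',p[:,:,::-1])
"
```

```text
clock: 15.4
position: [0.6062, -0.1851, 0.2341]
ee_rot: [-0.501, -3.099, 0.003]
force: [-0.3, -0.1, 0.6]
width: 1.0
clock: 15.6
position: [0.6063, -0.1794, 0.2347]
ee_rot: [-0.493, -3.101, -0.002]
force: [0.2, 0.8, 0.0]
width: 1.001
cam [ 0.536 -0.157  0.393]
376 [ 0.60609347 -0.17998147  0.04171768] [ 0.59369636 -0.19281362  0.03607566] [ 0.61928716 -0.16739133  0.04426546]
wrist 1537 [ 0.6107 -0.1816] rms 0.0087 z [0.0126 0.0139 0.0151] ext [ 0.5748 -0.2121] [ 0.6384 -0.1487]
flange ((606.8984375, -180.13458251953125), 32.23758316040039)
t 15.7 pos [ 0.6066 -0.1786  0.2353] rv [-4.900e-01 -3.102e+00 -2.000e-03] F [-0.6  0.2 -0.6] w 1.003 q [-0.05  0.45  0.38  1.56 -0.18  1.16  1.62]
tool delta cm [-2.000e-02 -2.700e-01  2.193e+01] jaw [0.308 0.951 0.001] z [-8.0e-04  1.4e-03 -1.0e+00]
```

View pics/w5.png

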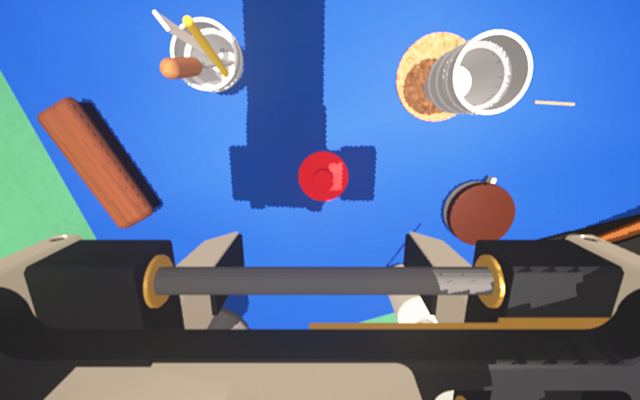

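```bash
python3 -m crank '[[[0,-0.1,4],0,0],[[0,0,4.5],0,0],[[0,0,4.5],0,0],[[0,0,4],0,0],[[0,0,2.5],0,0]]'; python3 -m crank '[[[0,0,1.2],0,0],[[0,0,0.6],0,0],[[0,0,0],0,0]]'; python3 -c "
from h import *
go(.6062,-.180,.018)"
```

```text
clock: 16.2
position: [0.6049, -0.1791, 0.0379]
ee_rot: [-0.49, -3.1, -0.002]
force: [0.3, 1.0, -0.2]
width: 1.0
clock: 16.5
position: [0.6069, -0.1813, 0.0232]
ee_rot: [0.493, 3.102, 0.0]
force: [-0.5, -0.4, 0.1]
width: 1.001
t 16.5 pos [ 0.6069 -0.1813  0.0232] rv [0.493 3.102 0.   ] F [-0.5 -0.4  0.1] w 1.001 q [ 0.01  0.68  0.3   1.76 -0.28  0.74  1.71]
tool delta cm [0.11 0.1  0.52] jaw [0.31  0.951 0.   ] z [ 5.e-04  2.e-04 -1.e+00]
```

```bash
python3 -m crank '[[[0.1,0.1,0.5],0,0],[[0,0,0],0,0],[[0,0,0],0,120],[[0,0,0],0,200],[[0,0,0],0,220]]' 15;python3 -m crank '[[[0,0,0],0,220],[[0,0,0],0,220],[[0,0,0],0,220],[[0,0,0],0,220]]'; python3 -c "
from h import *
st()"
```

```text
clock: 17.0
position: [0.606, -0.1807, 0.0181]
ee_rot: [0.494, 3.102, -0.0]
force: [0.1, 0.5, -0.1]
width: 0.793
clock: 17.4
position: [0.6058, -0.1806, 0.0177]
ee_rot: [-0.494, -3.102, -0.0]
force: [0.6, 0.0, 0.3]
width: 0.437
t 17.4 pos [ 0.6058 -0.1806  0.0177] rv [-0.494 -3.102 -0.   ] F [0.6 0.  0.3] w 0.437 q [ 0.01  0.69  0.3   1.77 -0.28  0.73  1.71]
```

```bash
python3 -m crank '[[[0,0,0],0,220],[[0,0,0],0,220],[[0,0,0],0,220],[[0,0,0],0,220]]'
```

```text
clock: 17.8
position: [0.6058, -0.1806, 0.0177]
ee_rot: [-0.494, -3.102, -0.0]
force: [0.1, -0.6, 0.6]
width: 0.272
```

```bash
python3 -m crank '[[[0,0,0],0,220],[[0,0,-1],0,220],[[0,0,-3.5],0,220],[[0,0,-4.5],0,220],[[0,0,-4.5],0,220]]' 25;python3 -m crank '[[[0,0,-4],0,220],[[0,0,-2],0,220],[[0,0,0],0,220]]'; python3 -c "
from h import *
go(.5463,-.0151,.21)
p,d=get_image('wrist');cv2.imwrite('pics/w6.png',p[:,:,::-1])"
```

```text
clock: 18.3
position: [0.6053, -0.1807, 0.1546]
ee_rot: [-0.494, -3.102, 0.0]
force: [-0.1, 0.2, -0.4]
width: 0.27
clock: 18.6
position: [0.6075, -0.1815, 0.2172]
ee_rot: [0.493, 3.096, -0.0]
force: [0.1, 0.5, -1.4]
width: 0.272
t 18.6 pos [ 0.6075 -0.1815  0.2172] rv [ 0.493  3.096 -0.   ] F [ 0.1  0.5 -1.4] w 0.272 q [-0.05  0.47  0.38  1.59 -0.19  1.12  1.63]
tool delta cm [10.99 13.91  0.66] jaw [0.311 0.95  0.001] z [ 0.0066 -0.0013 -1.    ]
```

View pics/w6.png

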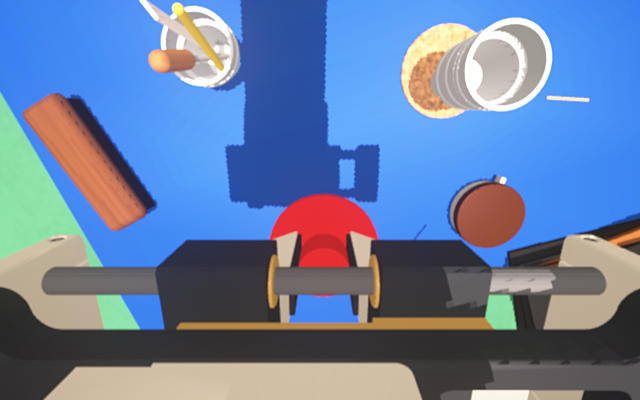

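Lid held level by the knob at (324,250); stack at (512,65). Carry it over the stack.

```bash
python3 -m crank '[[[1.2,1.5,0],0,220],[[2.8,3.6,0],0,220],[[2.8,3.6,0],0,220],[[2.4,3,0],0,220],[[1.2,1.5,0],0,220]]'; python3 -m crank '[[[0.5,0.7,0],0,220],[[0,0,0],0,220],[[0,0,0],0,220],[[0,0,0],0,220]]'; python3 -c "
from h import *
p,d,W=cloud('wrist')
z0=monitor.observe()['position'][2]-.0177
for n,z,x in(('lid',z0+.012,0),('stack',.128,0)):
    m=(np.hypot(W[...,0]-.5463,W[...,1]+.0151)<.05)&(abs(W[...,2]-z)<.008);P=W[m]
    if n=='lid': print(n,len(P),cv2.minEnclosingCircle((P[:,:2]*1000).astype(np.float32)),np.percentile(P[:,2],[5,50,95]),z0)
    else: print(n,fitc(P,.0305,[.5463,-.0151]),len(P))
rim('side',.5463,-.0151,.128)
go(.5463,-.0151,.145)
"
```

```text
clock: 19.15
position: [0.5452, -0.0179, 0.2112]
ee_rot: [-0.486, -3.1, -0.002]
force: [0.4, -0.2, -0.8]
width: 0.274
clock: 19.55
position: [0.5456, -0.0163, 0.2125]
ee_rot: [0.498, 3.102, -0.001]
force: [0.7, -0.1, -1.7]
width: 0.275
lid 3467 ((546.01806640625, -16.845521926879883), 32.41792678833008) [0.20743401 0.20865706 0.20977096] 0.19485470991994053
stack (array([ 0.54658164, -0.01534805]), np.float64(0.0009695253146657013)) 480
side 170 [ 0.547  -0.0148] rms 0.0013 z [0.1218 0.1281 0.1317] ext [ 0.5157 -0.047 ] [0.5789 0.0204]
t 19.65 pos [ 0.5456 -0.016   0.2126] rv [ 4.970e-01  3.102e+00 -1.000e-03] F [ 0.   0.8 -0.3] w 0.271 q [-0.34  0.32  0.35  1.81 -0.13  1.03  1.32]
tool delta cm [-0.04  0.11  6.76] jaw [ 0.313  0.95  -0.   ] z [-0.e+00 -5.e-04 -1.e+00]
```

```bash
python3 -m crank '[[[0,0.1,1],0,220],[[0,0,2],0,220],[[0,0,2],0,220],[[0,0,1],0,220],[[0,0,0.4],0,220]]'; python3 -m crank '[[[0,0,0.2],0,220],[[0,0,0],0,220],[[0,0,0],0,220]]' ;python3 -c "
from h import *
go(.5466,-.0152,.1357)"
```

```text
clock: 20.15
position: [0.545, -0.0139, 0.1474]
ee_rot: [-0.494, -3.1, 0.001]
force: [0.2, -0.2, 0.0]
width: 0.272
clock: 20.45
position: [0.5462, -0.0137, 0.1474]
ee_rot: [0.494, 3.101, 0.001]
force: [0.5, -0.2, -1.1]
width: 0.273
t 20.45 pos [ 0.5462 -0.0137  0.1474] rv [4.940e-01 3.101e+00 1.000e-03] F [ 0.5 -0.2 -1.1] w 0.273 q [-0.32  0.4   0.33  1.89 -0.16  0.88  1.35]
tool delta cm [-0.08 -0.13  1.17] jaw [0.311 0.951 0.001] z [ 1.2e-03  2.0e-04 -1.0e+00]
```

```bash
python3 -m crank '[[[-0.1,-0.1,0.2],0,220],[[0,0,0.2],0,220],[[0,0,0.2],0,220],[[0,0,0.2],0,220],[[0,0,0.1],0,220]]'; python3 -m crank '[[[0,0,0.1],0,220],[[0,0,0],0,220]]'
```

```text
clock: 20.95
position: [0.5462, -0.0149, 0.1375]
ee_rot: [-0.494, -3.102, 0.0]
force: [-0.2, -0.7, -0.8]
width: 0.272
clock: 21.15
position: [0.5463, -0.0149, 0.1366]
ee_rot: [-0.494, -3.102, 0.0]
force: [0.2, 0.5, -2.1]
width: 0.274
```

```bash
python3 -m crank '[[[0,0,0.1],0,220],[[0,0,0],0,220]]'; python3 -m crank '[[[0,0,0.1],0,220],[[0,0,0],0,220]]'
```

```text
clock: 21.35
position: [0.5464, -0.015, 0.1357]
ee_rot: [0.494, 3.102, 0.0]
force: [-0.6, 0.1, -0.8]
width: 0.272
clock: 21.55
position: [0.5471, -0.0151, 0.1356]
ee_rot: [0.494, 3.101, 0.001]
force: [-0.9, -1.1, 6.7]
width: 0.274
```

```bash
python3 -m crank '[[[0,0,0],0,200],[[0,0,0],0,160],[[0,0,0],0,100],[[0,0,0],0,40],[[0,0,0],0,0]]'; python3 -m crank '[[[0,0,0],0,0],[[0,0,-1],0,0],[[0,0,-3],0,0],[[0,0,-3],0,0],[[0,0,-2],0,0]]'; python3 -m crank '[[[0,0,0],0,0],[[0,0,0],0,0]]'; python3 -c "
from h import *
p,d,W=cloud('wrist')
cv2.imwrite('pics/w7.png',p[:,:,::-1])
m=(np.hypot(W[...,0]-.5463,W[...,1]+.0151)<.05)
P=W[m&(abs(W[...,2]-.132)<.006)];print('flange',cv2.minEnclosingCircle((P[:,:2]*1000).astype(np.float32)),np.percentile(P[:,2],[5,50,95]))
A=np.c_[P[:,:2]-P[:,:2].mean(0),np.ones(len(P))];print('tilt',np.linalg.lstsq(A,P[:,2],rcond=None)[0])
P=W[m&(abs(W[...,2]-.16)<.006)];print('knob',P.mean(0))
p,d,W=cloud('side');cv2.imwrite('pics/s7.png',p[:,:,::-1])
st()
for n in('top','side'):
  get_image(n)
  print(n,[ (np.round(r['location'],3),round(r['score'],2)) for r in look_for('pad',n)[:1]],[ (np.round(r['location'],3),round(r['score'],2)) for r in look_for('tool_cup',n)[:1]])
"
```

```text
clock: 22.05
position: [0.5463, -0.015, 0.1346]
ee_rot: [-0.494, -3.102, 0.0]
force: [-0.0, 0.5, 0.4]
width: 0.569
clock: 22.55
position: [0.547, -0.0152, 0.2275]
ee_rot: [0.494, 3.1, 0.001]
force: [0.7, -0.9, -0.3]
width: 0.987
clock: 22.75
position: [0.5465, -0.0149, 0.2253]
ee_rot: [0.494, 3.101, 0.001]
force: [-0.5, 0.2, -0.4]
width: 0.998
flange ((546.9183959960938, -15.268674850463867), 32.217647552490234) [0.13064545 0.13184927 0.13297555]
tilt [ 0.0051369  -0.00136336  0.13180424]
knob [ 0.54582821 -0.01518618  0.15963086]
t 22.85 pos [ 0.5458 -0.0149  0.224 ] rv [-0.494 -3.101  0.   ] F [ 0.2 -0.3  0. ] w 0.999 q [-0.34  0.31  0.35  1.79 -0.12  1.06  1.31]
top [(array([ 0.509, -0.427,  0.036]), 0.33)] [(array([ 0.448, -0.248,  0.058]), 0.68)]
side [(array([ 0.526, -0.026,  0.008]), 0.74)] [(array([ 0.444, -0.255,  0.07 ]), 0.83)]
```

View pics/w7.png

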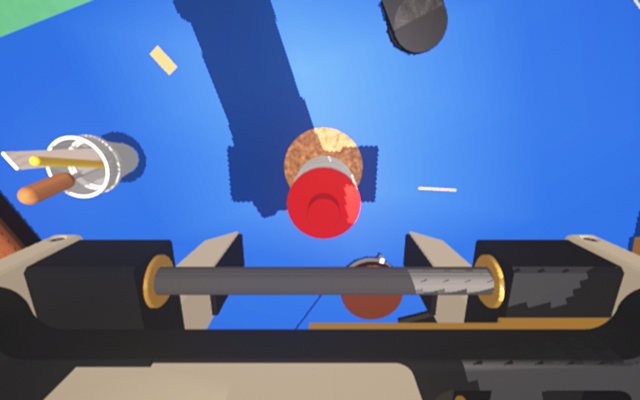

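View pics/s7.png

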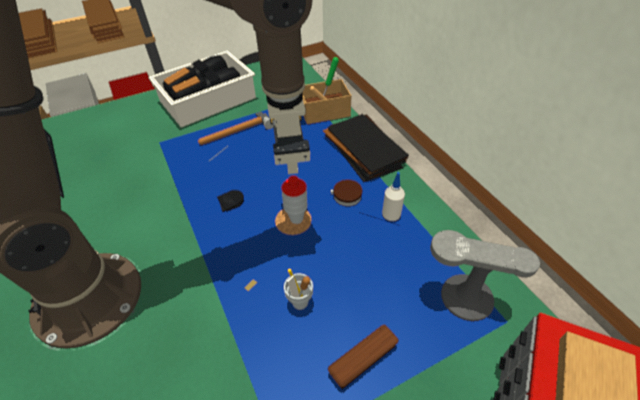

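```bash
python3 -c "
from h import *
q,d,W=cloud('wrist')
h=cv2.cvtColor(q,cv2.COLOR_RGB2HSV)
m=(np.hypot(W[...,0]-.53,W[...,1]+.0151)<.075)&(abs(W[...,2]-.004)<.005)&(h[...,0]>5)&(h[...,0]<30)&(h[...,1]>60)
P=W[m];print(len(P),P.min(0),P.max(0),cv2.minEnclosingCircle((P[:,:2]*1000).astype(np.float32)))
st()"
```

```text
2360 [ 0.48708679 -0.0613007   0.00140085] [0.57128351 0.03644233 0.00625373] ((536.0499877929688, -12.494916915893555), 49.34394836425781)
t 23.2 pos [ 0.5462 -0.015   0.2244] rv [-0.494 -3.102  0.   ] F [ 0.  -0.4  0.2] w 1.001 q [-0.34  0.31  0.35  1.79 -0.12  1.06  1.31]
```

Pad centre is at (0.536, −0.012), so the stack is about 11 mm off it, well within 32 mm. Handing in.

```bash
python3 -c "
from h import *
print(workorder.sign_off())"
```

```text
the job is handed in; nothing more can be done
None
```

I nested both loose cups into the cup on the cork pad, put the red lid on top with its knob up, and handed the job in at about 23 s of the 72 s allowed. Each piece was lowered while held until I felt contact (about 7–12 N), then released.

Last checks before handing in:
- **Cup heights:** the rim of the stack measured 104 mm after the second cup and 128 mm after the third, which is what a full nest should give.
- **Lid:** the flange top is at 131.8 mm (132 mm expected), tilted about 0.005 rad. Its centre is within about 1 mm of the cup it closes.
- **Place on the pad:** the stack stands about 11 mm from the pad's centre, against a limit of 32 mm.
- **Bystanders:** the tool cup's detections shifted by no more than about 3 mm, within the detector's error. The others looked unmoved in the pictures; I did not measure them.
- **Robot:** the gripper is open and clear, with its tips at 224 mm height.

One check disagreed: in the last top view the detector missed the pad and gave a wrong spot with a low score (0.33). The side and wrist views confirmed where the pad is.

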